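# Offer up the drop-leaf shelf to the sample reader's hinge and hold it

### The job

The white sample reader has lost its fold-out shelf: pick up, by its grab bar, the loose shelf leaf with the single wide middle knuckle (the other leaf, with two knuckles, is for another machine) and bring that knuckle gently between the reader's two fixed hinge knuckles, so that the three holes line up and the 6 mm hinge pin could be pushed right through. Finish while still holding the leaf there in the gripper, level, still and not leaning on the reader, ready for a colleague to put in the pin; do not push or carry the other things about.

Things in the scene. Friction and masses are not known exactly. Their poses are not given: they have to be found in the camera images.
- hinge (a point): Mid-point of the sample reader's hinge axis: half-way between its two fixed steel knuckles (tubes 22 mm outside, 12 mm bore, 25 mm long along y), 135 mm above the bench and 18 mm out from the reader's face. y lies along the hinge axis, z up, x straight into the reader. The gap between the knuckles is 40 mm (y -20 to 20 mm), open above, below and towards -x
- leaf_bar (a point): Centre of the matching shelf leaf's grab bar, a level steel bar 12 mm thick (x), 70 long (y), 18 high (z), on a 12 mm post under each end, 37 mm above the underside of the leaf's plate (20 mm free under the bar) and over the plate's centre. x points to the knuckle edge, y along the bar and parallel to the bore, z up from the plate
- leaf_bore (a point): Centre of the bore of that leaf's single knuckle (tube 22 mm outside, 12 mm bore, 32 mm long along y), 66 mm in +x from and 26 mm below leaf_bar, same axes. The plate's edge ends 16 mm short of it. Matched, it lies at hinge with all axes the same way: then 4 mm are free on each side of the knuckle, 5 mm from plate to fixed knuckles, 7 mm to the reader's face
- leaf: The matching shelf leaf: aluminium plate 100 (x) x 120 (y) x 8 mm with the grab bar on top and one wide knuckle at the middle of its +x edge; 0.26 to 0.44 kg, centre of mass within 8 mm of below the bar's centre. Starts flat on the bench. Origin at the centre of the plate's underside, axes as leaf_bar
- reader: White sample reader, a fixed box 200 (x) x 240 (y) x 145 mm high; origin at the centre of its underside on the bench, same axes as hinge, which lies at (-118, 0, 135) mm. Its -x face, with the hinge knuckles, looks towards the robot
- odd_leaf: Bystander: a second leaf of the same size, material and bar, but with two 22 mm long knuckles near the ends of its +x edge and none in the middle; origin at the centre of its underside. The two leaves lie one to the left, one to the right, either way round
- pin: Bystander: the L-shaped steel hinge pin, 6 mm thick, 110 mm long, lying in a shallow fixed grey tray 80 x 150 x 18 mm high between the two leaves; origin under the middle of its long part
- flask: Bystander: amber bottle, 64 mm across, 140 mm high, origin at the centre of its underside
- beaker: Bystander: clear beaker, 72 mm across, 90 mm high, origin at the centre of its underside
- dish: Bystander: white round dish, 60 mm across, 15 mm high, origin at the centre of its underside
- driver: Bystander: screwdriver lying on the bench, origin on its underside
- jar: Bystander: white jar, 60 mm across, 75 mm high, origin at the centre of its underside
Not all that is in view belongs to the job. What is shaped like the leaf but orange or purple is not meant.

How it is judged:
On the way:
1. the leaf with the middle knuckle is lifted off the bench in the gripper (height (world z) of leaf_bar above 0.07 m and contact force between the fingers and leaf above 2 N), for 0.2 s.
At the end, for the whole second after the job is handed in: Leaf held in the fingers (over 2 N), bore within 3 mm of the hinge axis in height and in depth, within 5 mm of mid-gap, axis within 0.1 rad of the hinge axis, level within 0.15 rad, below 20 mm/s, touching the reader with under 4 N; bystanders within 30 mm of their starts (x of leaf_bore in the frame of hinge between -0.003 and 0.003 m and y of leaf_bore in the frame of hinge between -0.005 and 0.005 m and z of leaf_bore in the frame of hinge between -0.003 and 0.003 m and angle between the y axis of leaf_bore and the y axis of hinge, either way round below 0.1 rad and angle between leaf_bore's own z axis and vertical below 0.15 rad and contact force between the fingers and leaf above 2 N and contact force between leaf and reader below 4 N and linear speed of leaf below 0.02 m/s and distance of each of odd_leaf, pin, flask, beaker, dish, driver, jar from where it was at the start of the episode below 0.03 m); the arm keeps its last pose, push and grip.
It fails at once if the leaf is pushed against the reader with more than 25 N (contact force between leaf and reader above 25 N).
It fails at once if a bystander is moved more than 30 mm (distance of any of odd_leaf, pin, flask, beaker, dish, driver, jar from where it was at the start of the episode above 0.03 m).
It also fails if it takes over 40 s, if anything falls off the work surface, if the arm or the gripper's body presses on something with over 40 N, if the wrist force passes 120 N, or if a joint passes its speed limit or range.

### The arm

A 6-joint arm with a two-finger parallel gripper is mounted at the origin on the work surface. World frame = base frame: x ahead of the robot, y to its left, z up, the work surface at z = 0. Lengths are in m, angles in rad, forces in N, time in s.
With the tool pointing down it reaches from about 0.275 to 0.825 m from the base axis. Payload 4.9 kg.
Tool frame: the origin (TCP) lies midway between the tips of the shut fingers; the grasp point (between the pads) lies 19 mm behind it (bot.grip_depth is the distance from the TCP to the grasp point, in m); y points along the fingers, x is the direction in which the jaws open and shut, and the axes are right-handed (so a half turn about y gives the same grasp; the last joint's range is limited). The gripper opens to 85 mm and grips with 20 to 120 N. Pads are 22 mm wide; open, the fingers measure 114 mm over their backs; the gripper's body (76 mm by 85 mm) begins 54 mm behind the grasp point. The pads swing forward as they close: fully open they stand 13 mm farther back than shut.
Start: joints at [1.136, 0.326, -0.193, 1.052, 0, 1.437], TCP at [0.163, 0.525, 0.231] pointing down, gripper open.
Joint ranges: [-2.65, 2.65], [-0.97, 1.79], [-1.3, 1.35], [-1.93, 2.1], [-1.47, 1.37], [-3.14, 3.14]. Speed limits (rad/s): [2.57, 2.57, 3.14, 3.14, 3.14, 3.14].

### API

Orientations are given as a unit quaternion [w, x, y, z].
In Python, from cell import bot gives the robot as it stands. Calls block until the motion is done:
- bot.move_pose(position, orientation): joint-space move of the TCP to a pose.
- bot.move_linear(position, speed=0.15, rotation=None, until_force=None): straight line of the TCP; rotation=None keeps the orientation; speed is the mean speed in m/s. With until_force (N) it stops when the force on the tool has changed by that much, and returns True; else False.
- bot.goto_joints(angles): joint-space move.
- bot.set_gripper(opening, grasp_force=None): opening from 0.0 (shut) to 1.0 (fully open); grasp_force is the grip in N (None keeps the last); returns when the fingers have stopped.
- bot.wait(seconds).
- bot.solve_ik(position, orientation): joint angles nearest the present ones, or None.
- bot.camera(name): name is "scene" or "top"; returns the picture (384x512x3 uint8, red, green, blue); there is no depth.
- bot.calibration(name): a dict with "mtx" (3x3 intrinsics, pixels), "extrinsics" (4x4, takes a point from world to camera coordinates). Camera axes: x right, y down, z forward; pixel columns grow to the right and rows downward; lengths in m; the calibration is good to about 2 mm. A picture is of the moment at which its call begins. calibration takes no time and is no camera call.
A pose or a line that the arm cannot do raises bot.PlanningError and nothing moves.
- bot.close_job(): hands the job in, once; it reports no verdict.
Trained networks look in the newest picture that a camera, given by its name, has taken for a name from the list of things; names that differ only in an ending like _2 or _b are one class to them, and where a whole thing is asked for, a point or a joint stands for the part that bears it (a point fixed in the world has none). Each returns a list of dicts, best first, with "confidence" (0 to 1); they miss things now and then, are a little off and sometimes report something else, mostly with a low value. They report only what shows in the picture. A call takes as long as a camera call. They do not tell look-alikes from the thing itself.
- bot.search_frame(camera, thing): "bbox" ([left, top, width, height] in pixels, round what is visible of it).
Readings, each from a call of its own:
- bot.read_clock(): time.
- bot.read_joint_positions(): joint angles.
- bot.read_joint_vel(): joint speeds.
- bot.read_joint_efforts(): joint torques, N m.
- bot.read_position(): TCP position.
- bot.read_tool_rot(): TCP orientation.
- bot.read_ft_force(): force on the tool from outside, world axes, zero at the start.
- bot.read_moment(): the same for the moment, N m.
- bot.read_gripper_width(): opening from 0.0 (shut) to 1.0 (fully open).
Only numpy, scipy, OpenCV 4.12 (cv2) and the standard library are available. Lean on these libraries where they do the work, as an engineer would, in place of code of your own. Each camera call takes 0.05 s, during which the arm holds its last target. There are 200 camera calls.

## Working session

There is one attempt and no reset: what is moved stays moved. The work goes in short steps, each a Python script; the robot and the scene stay as the last script left them, time stands still between calls to the robot, and variables do not carry over. Pictures are saved under pics/ and viewed, about 8 in all and at most 12, crops included, and the job is handed in when it is done.

```bash
mkdir -p pics; python3 - <<'E'
from cell import bot
import cv2,numpy as np
for c in("scene","top"):
    cv2.imwrite(f"pics/{c}0.png",cv2.resize(bot.camera(c)[:,:,::-1],(800,600),interpolation=cv2.INTER_CUBIC))
    k=bot.calibration(c);print(c,np.round(k["mtx"],1).tolist(),np.round(k["extrinsics"],4).tolist())
    for t in("leaf","odd_leaf","reader","leaf_bar","pin"):
        print(t,[(np.round(d["bbox"],1).tolist(),round(d["confidence"],2)) for d in bot.search_frame(c,t)[:4]])
print(bot.read_clock(),bot.read_tool_rot())
E
```

```text
scene [[437.8, 0.0, 252.8], [0.0, 437.8, 197.9], [0.0, 0.0, 1.0]] [[0.8814, 0.4721, -0.0169, -0.4638], [0.3395, -0.6579, -0.6722, -0.1337], [-0.3285, 0.5867, -0.7402, 1.96], [0.0, 0.0, 0.0, 1.0]]
leaf [([152.1, 221.4, 34.3, 30.2], 0.95), ([271.7, 265.4, 39.6, 38.5], 0.88), ([181.9, 237.6, 35.9, 35.9], 0.86), ([109.3, 263.2, 38.0, 27.5], 0.7)]
odd_leaf [([256.2, 151.5, 32.3, 26.3], 0.86)]
reader [([274.4, 178.7, 64.7, 76.2], 0.68)]
leaf_bar [([272.7, 263.2, 40.0, 40.6], 0.93), ([107.9, 260.1, 40.3, 32.5], 0.85), ([156.8, 221.5, 32.3, 26.2], 0.7), ([180.0, 238.3, 37.1, 33.0], 0.59)]
pin [([313.3, 142.6, 17.3, 30.0], 0.69), ([231.9, 195.2, 3.2, 2.1], 0.47)]
top [[443.9, 0.0, 257.8], [0.0, 443.9, 186.3], [0.0, 0.0, 1.0]] [[0.0187, -0.9998, 0.0119, -0.0308], [-0.9933, -0.0199, -0.114, 0.5413], [0.1142, -0.0097, -0.9934, 1.3705], [0.0, 0.0, 0.0, 1.0]]
leaf [([320.8, 189.2, 44.3, 41.5], 0.96), ([309.7, 243.6, 47.6, 42.9], 0.93), ([307.7, 84.6, 39.2, 41.9], 0.79), ([382.4, 252.1, 47.9, 46.0], 0.75)]
odd_leaf [([147.5, 182.0, 41.3, 44.2], 0.78)]
reader [([201.7, 69.6, 94.7, 87.3], 0.92)]
leaf_bar [([323.6, 190.7, 40.2, 41.9], 0.71), ([303.9, 86.6, 42.5, 36.3], 0.66), ([312.3, 244.6, 47.8, 44.6], 0.61), ([381.5, 253.6, 49.8, 46.7], 0.56)]
pin [([237.3, 219.2, 32.2, 12.8], 0.65)]
0.6 [-0.56927011  0.56928597  0.41942953 -0.41943283]
```

View pics/top0.png

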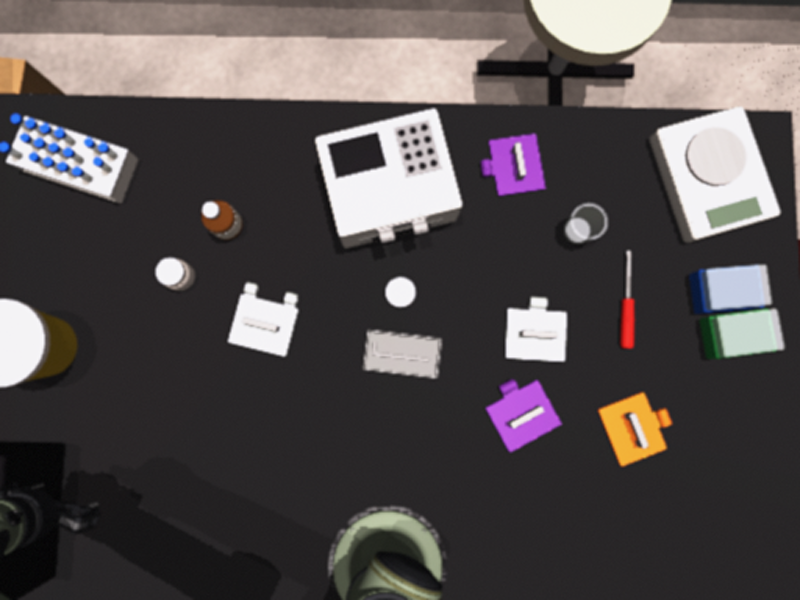

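View pics/scene0.png

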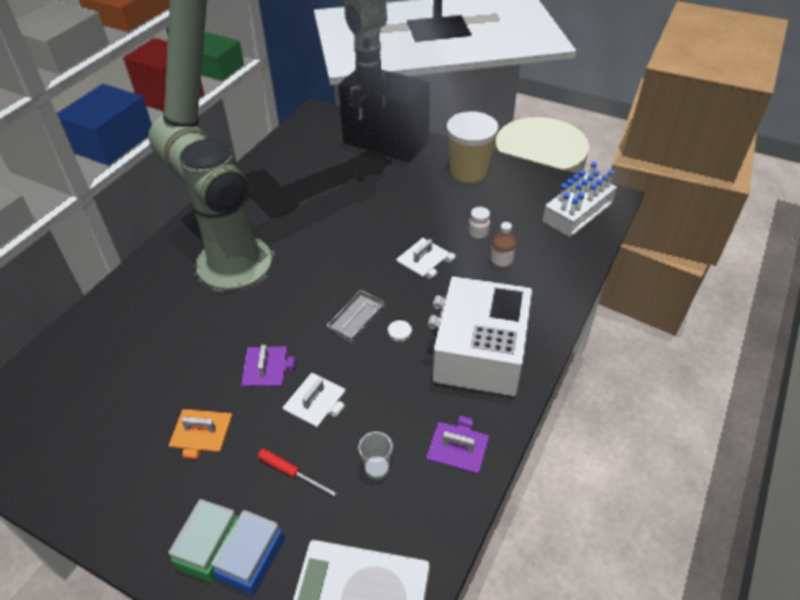

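The top picture shows the matching leaf (white, middle knuckle) at (537,333), with its knuckle pointing up. The odd leaf is at (264,323). The reader is at (390,180), with its fixed knuckles at (387,234) and (420,226). Next I fit the poses of the leaf and reader to their silhouettes in both cameras.

```bash
cat > h.py <<'E'
import cv2,numpy as np
from scipy.optimize import minimize
from scipy.spatial.transform import Rotation as R
S=4
def box(x0,x1,y0,y1,z0,z1): return np.array([[x,y,z] for x in(x0,x1) for y in(y0,y1) for z in(z0,z1)])/1e3
def cyl(cx,cz,y0,y1,r=11):
    a=np.linspace(0,2*np.pi,17)[:-1]
    return np.array([[cx+r*np.cos(t),y,cz+r*np.sin(t)] for t in a for y in(y0,y1)])/1e3
LEAF=[box(-50,50,-60,60,0,8),cyl(66,11,-16,16),box(48,66,-16,16,2,10),box(-6,6,-35,35,28,46),box(-6,6,-35,-23,0,46),box(-6,6,23,35,0,46)]
READER=[box(-100,100,-120,120,0,145),cyl(-118,135,20,45),cyl(-118,135,-45,-20)]
def proj(k,P):
    e=k["extrinsics"]; q=(P@e[:3,:3].T+e[:3,3])@k["mtx"].T
    return q[:,:2]/q[:,2:]
def place(P,p,z=0): # p = x,y,yaw
    return P@R.from_euler("z",p[2]).as_matrix().T+[p[0],p[1],z]
def ray(k,uv,z):
    e=k["extrinsics"];d=e[:3,:3].T@np.linalg.solve(k["mtx"],[*uv,1]);c=-e[:3,:3].T@e[:3,3]
    return c+d*(z-c[2])/d[2]
def render(k,parts,p,off,shape):
    m=np.zeros(shape,np.uint8)
    for P in parts:
        q=(proj(k,place(P,p))-off+.5)*S-.5
        cv2.fillConvexPoly(m,cv2.convexHull(np.round(q*16).astype(np.int32)),1,shift=4)
    return m
def mask(img,roi,thr):
    x,y,w,h=roi
    g=cv2.resize(img[y:y+h,x:x+w].max(2),None,fx=S,fy=S,interpolation=cv2.INTER_CUBIC)
    m=(g>thr).astype(np.uint8)
    c,_=cv2.findContours(m,cv2.RETR_EXTERNAL,cv2.CHAIN_APPROX_NONE)
    o=np.zeros_like(m);cv2.drawContours(o,[max(c,key=cv2.contourArea)],-1,1,-1);return o
def fit(views,parts,p0):
    # views: (k,mask,off)
    def f(p):
        s=0
        for k,m,off in views:
            r=render(k,parts,p,np.array(off),m.shape); s+=(r^m).sum()/m.sum()
        return s
    s=np.array([.01,.01,.1]);best=None
    for sg in(1,-1,.3):
        sim=np.vstack([p0]+[np.array(p0)+sg*s*np.eye(3)[i] for i in range(3)])
        o=minimize(f,p0,method="Nelder-Mead",options=dict(initial_simplex=sim,xatol=1e-5,fatol=1e-5))
        if best is None or o.fun<best.fun: best=o
        p0=best.x
    return best.x,best.fun
E
python3 - <<'E'
from cell import bot
from h import *
I={c:bot.camera(c) for c in("scene","top")};K={c:bot.calibration(c) for c in I}
for c in I: np.save(f"img0_{c}.npy",I[c])
rois={"leaf":{"top":(315,182,56,56),"scene":(172,230,56,50)},"reader":{"top":(192,58,114,106),"scene":(266,168,84,96)}}
thr={"leaf":100,"reader":75}
tiles=[]
for n,parts in(("leaf",LEAF),("reader",READER)):
    vs={c:(K[c],mask(I[c],r,thr[n]),r[:2]) for c,r in rois[n].items()}
    uv=(343,213) if n=="leaf" else (248,113)
    g=ray(K["top"],uv,.0 if n=="leaf" else .145); p0=[g[0],g[1],0. if n=="leaf" else .2]
    for sel in(["top"],["scene"],["top","scene"]):
        p,f=fit([vs[c] for c in sel],parts,p0); print(n,sel,np.round(p,4),round(f,4))
    for c,r in rois[n].items():
        x,y,w,h=r;im=cv2.resize(I[c][y:y+h,x:x+w,::-1],None,fx=S,fy=S,interpolation=cv2.INTER_CUBIC)
        for m,col in((vs[c][1],(0,255,0)),(render(K[c],parts,p,np.array(r[:2]),im.shape[:2]),(0,0,255))):
            cc,_=cv2.findContours(m,0,2);cv2.drawContours(im,cc,-1,col,1)
        s=300/max(im.shape[:2]);t=np.zeros((300,400,3),np.uint8);im=cv2.resize(im,None,fx=s,fy=s) if 0 else cv2.resize(im,(int(im.shape[1]*s),int(im.shape[0]*s)));t[:im.shape[0],:im.shape[1]]=im;tiles.append(t)
cv2.imwrite("pics/fit.png",np.vstack([np.hstack(tiles[:2]),np.hstack(tiles[2:])]))
E
```

```text
leaf ['top'] [ 0.4612 -0.2948 -0.0528] 0.0497
leaf ['scene'] [ 0.4617 -0.2921 -0.0274] 0.0285
leaf ['top', 'scene'] [ 0.4612 -0.2927 -0.0378] 0.0991
reader ['top'] [0.7589 0.0141 0.2693] 0.041
reader ['scene'] [0.7579 0.0281 0.267 ] 0.1573
reader ['top', 'scene'] [0.7588 0.0161 0.274 ] 0.2265
```

View pics/fit.png

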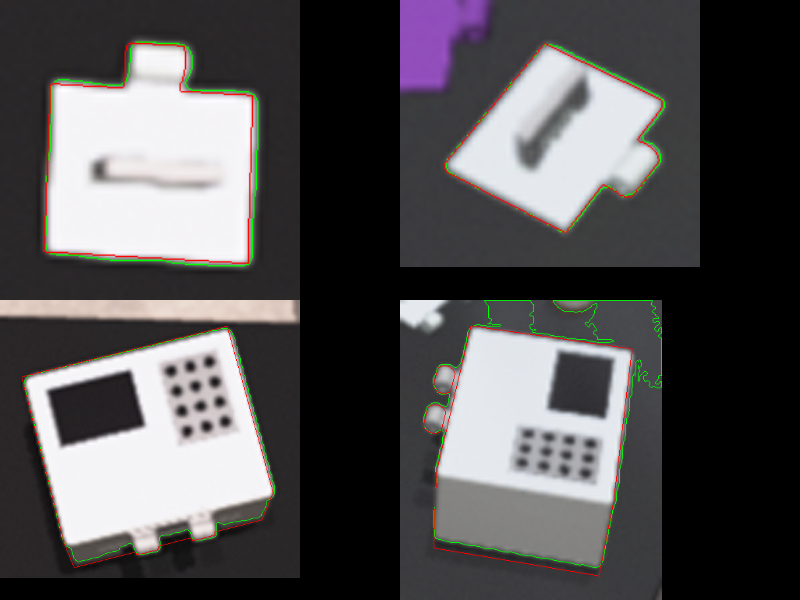

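The leaf fit lies on its outline in both views. The reader's mask is wrong at the dim lower edge and background, so I refit using only its bright top face and knuckles. The grasp doesn't depend on that, so I grasp the leaf now.

```bash
python3 - <<'E'
from cell import bot
from h import *
I={c:np.load(f"img0_{c}.npy") for c in("top","scene")};K={c:bot.calibration(c) for c in I}
RT=[box(-100,100,-120,120,143,145),cyl(-118,135,20,45),cyl(-118,135,-45,-20)]
res=[]
for tt,ts in((150,185),(130,175)):
    vs={"top":(K["top"],mask(I["top"],(192,58,114,106),tt),(192,58)),"scene":(K["scene"],mask(I["scene"],(272,172,78,90),ts),(272,172))}
    for sel,parts in((["top"],RT),(["scene"],RT[:1]),(["top","scene"],RT[:1])):
        p,f=fit([vs[c] for c in sel],parts,[.759,.015,.27]); print(tt,sel,np.round(p,4),round(f,4))
        hp=place(np.array([[-.118,0,.135]]),p)[0];print(" hinge",np.round(hp,4))
# grasp
p=np.array([.4613,-.2935]);yaw=-.042
def ori(yaw,flip):
    # tool y down, tool x along +-leaf x
    x=np.array([np.cos(yaw),np.sin(yaw),0])*flip;y=np.array([0,0,-1.]);z=np.cross(x,y)
    q=R.from_matrix(np.c_[x,y,z]).as_quat();return q[[3,0,1,2]]
print("rot matrix now",np.round(R.from_quat(np.array(bot.read_tool_rot())[[1,2,3,0]]).as_matrix(),2).tolist(),bot.grip_depth)
for f in(1,-1):
    for pos,yw in(([*p,.10],yaw),([.58,0,.2],.27)):
        j=bot.solve_ik(pos,ori(yw,f));print(f,None if j is None else np.round(j,2))
E
```

```text
150 ['top'] [0.7563 0.0136 0.2671] 0.0226
 hinge [ 0.6425 -0.0175  0.135 ]
150 ['scene'] [0.759  0.0138 0.2682] 0.0297
 hinge [ 0.6452 -0.0175  0.135 ]
150 ['top', 'scene'] [0.7575 0.0136 0.2685] 0.078
 hinge [ 0.6437 -0.0177  0.135 ]
130 ['top'] [0.7565 0.0136 0.2685] 0.0223
 hinge [ 0.6427 -0.0177  0.135 ]
130 ['scene'] [0.7592 0.0128 0.2662] 0.0331
 hinge [ 0.6453 -0.0183  0.135 ]
130 ['top', 'scene'] [0.7574 0.0131 0.2644] 0.0892
 hinge [ 0.6435 -0.0177  0.135 ]
rot matrix now [[0.3, -0.0, -0.96], [0.96, 0.0, 0.3], [0.0, -1.0, 0.0]] 0.0187
1 [-0.7   0.44 -0.38  0.74  0.    0.91]
1 [-0.13  0.4  -0.16  1.01  0.    1.17]
-1 [-0.7   0.44 -0.38  0.74  0.   -2.23]
-1 [-0.13  0.4  -0.16  1.01  0.   -1.97]
```

```bash
cat >> h.py <<'E'
def ori(yaw,flip=1):
    x=np.array([np.cos(yaw),np.sin(yaw),0])*flip;y=np.array([0,0,-1.]);z=np.cross(x,y)
    q=R.from_matrix(np.c_[x,y,z]).as_quat();return q[[3,0,1,2]]
E
python3 - <<'E'
from cell import bot
from h import *
p=[.4613,-.2935];q=ori(-.042)
bot.set_gripper(.55)
bot.move_pose([*p,.22],q)
bot.move_linear([*p,.07],speed=.2)
print("hit",bot.move_linear([*p,.0190],speed=.06,until_force=8),bot.read_position())
bot.set_gripper(0,grasp_force=80)
print(bot.read_gripper_width(),bot.read_position(),bot.read_ft_force())
bot.move_linear([*p,.20],speed=.1)
bot.wait(.2);print(bot.read_gripper_width(),bot.read_position(),bot.read_ft_force(),bot.read_moment(),bot.read_clock())
I={c:bot.camera(c) for c in("top","scene")}
for c in I: np.save(f"img1_{c}.npy",I[c])
a=cv2.resize(I["top"][140:260,290:400,::-1],(400,436),interpolation=2);b=cv2.resize(I["scene"][150:270,160:270,::-1],(400,436),interpolation=2)
cv2.imwrite("pics/lift.png",np.hstack([a,b]))
E
```

```text
hit False [ 0.46153773 -0.29370226  0.01923192]
0.11925365026005894 [ 0.46164149 -0.2936806   0.01957652] [-0.34420023  0.63029335  4.22129637]
0.12422173324591274 [ 0.46117994 -0.29341147  0.19970819] [-0.5714897  -0.24403635 -2.15517596] [ 0.02742116  0.07367364 -0.01477219] 8.7
```

View pics/lift.png

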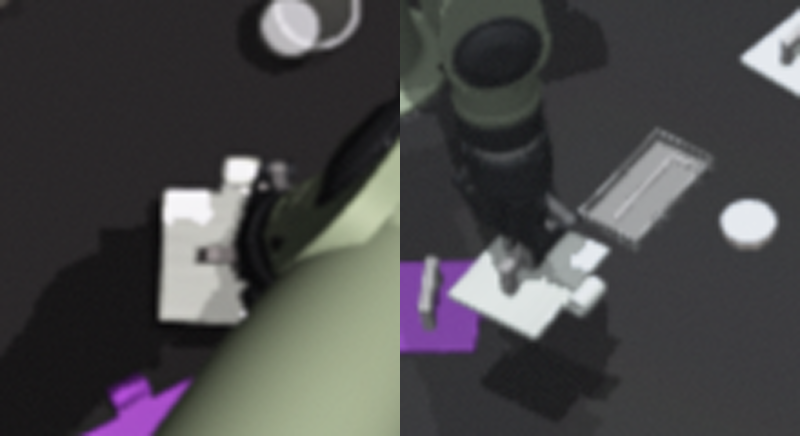

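Held and lifted, with the knuckle visible at (240,170) in the left crop. Now I carry it to a standoff 35 mm out from the hinge and look.

```bash
cat >> h.py <<'E'
H=np.array([.6438,-.0177]);YAW=.268
ZT=.135-.011+.0196
def tcp(dx,dy=0,dz=0,yaw=YAW,H=H):
    c,s=np.cos(yaw),np.sin(yaw);ux=np.array([c,s]);uy=np.array([-s,c])
    return [*(H+ux*(dx-.066)+uy*dy),ZT+dz]
def inh(pos): # tcp reading -> bore offset (mm) in nominal hinge frame
    c,s=np.cos(YAW),np.sin(YAW);d=np.array(pos[:2])-H
    return np.round(np.array([d@[c,s]+.066,d@[-s,c],pos[2]-ZT])*1e3,2)
E
python3 - <<'E'
from cell import bot
from h import *
bot.move_pose(tcp(-.08,0,.06),ori(YAW))
bot.move_linear(tcp(-.035),speed=.12)
bot.wait(.2);print(inh(bot.read_position()),bot.read_ft_force(),bot.read_clock())
I={c:bot.camera(c) for c in("top","scene")};K={c:bot.calibration(c) for c in I}
for c in I: np.save(f"img2_{c}.npy",I[c])
b=tcp(-.035);parts=[(P-[.066,0,.011]) for P in LEAF[:2]]
t=[]
for c in I:
    off=proj(K[c],np.array([[*H,.135]]))[0].astype(int)-[32,35];x,y=off
    im=cv2.resize(I[c][y:y+60,x:x+64,::-1],None,fx=6.25,fy=6.25,interpolation=2)
    cc,ss=np.cos(YAW),np.sin(YAW)
    rp=np.array(bot.read_position()); bore=np.array([*(rp[:2]+.066*np.array([cc,ss])),rp[2]-ZT+.135])
    def draw(P,pos,z,col):
        q=(proj(K[c],place(P,[*pos,YAW],z))-off+.5)*6.25-.5
        cv2.polylines(im,[cv2.convexHull(np.round(q).astype(np.int32))],True,col,1)
    for P in parts: draw(P,bore[:2],bore[2],(0,0,255))
    for a in(20,-45): draw(cyl(0,0,a,a+25),H,.135,(0,255,0))
    t.append(im)
cv2.imwrite("pics/near.png",np.hstack(t))
E
```

```text
[-34.86  -0.23   0.81] [ 0.2418609   0.43352286 -2.73725337] 10.725
```

View pics/near.png

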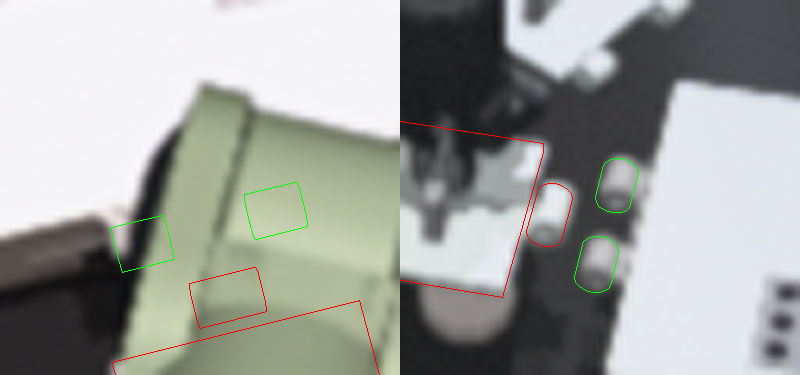

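The top view is blocked by the arm. In the scene view the leaf knuckle sits on its prediction at (550,213). The fixed knuckles, at about (620,185) and (600,263), lie about 2 mm deeper than predicted. I go in with a force guard, then find depth and side by light touches.

```bash
python3 - <<'E'
from cell import bot
from h import *
z=-.0006
print("in",bot.move_linear(tcp(-.004,0,z),speed=.03,until_force=5)); print(inh(bot.read_position()),np.round(bot.read_ft_force(),2))
print("touch",bot.move_linear(tcp(.010,0,z),speed=.01,until_force=4)); p=inh(bot.read_position());print(p,np.round(bot.read_ft_force(),2),bot.read_clock())
bot.wait(.2);print(inh(bot.read_position()),np.round(bot.read_ft_force(),2))
bot.move_linear(tcp(p[0]/1e3-.005,0,z),speed=.02)
bot.wait(.2);print(inh(bot.read_position()),np.round(bot.read_ft_force(),2),np.round(bot.read_moment(),2),bot.read_clock())
E
```

```text
in False
[-4.22  0.05 -0.64] [ 1.06  0.05 -3.81]
touch True
[ 4.06  0.43 -1.65] [ 0.35 -0.5  -3.76] 12.925
[ 3.26  0.79 -2.57] [-0.1  -0.59 -2.93]
[-0.91 -0.05 -0.58] [-0.57  0.12 -2.64] [ 0.   -0.01 -0.03] 13.7167
```

```bash
python3 - <<'E'
from cell import bot
from h import *
u=np.array([np.cos(YAW),np.sin(YAW)]);v=np.array([-u[1],u[0]])
for dx in(0,.002,.0035,.0045,.0055,.0065,.0075,.0085,.0095):
    bot.move_linear(tcp(dx,0,0),speed=.015);bot.wait(.1)
    f=np.mean([bot.read_ft_force() for _ in range(4)],0);m=bot.read_moment()
    print(dx,inh(bot.read_position()),"F",np.round([f[:2]@u,f[:2]@v,f[2]],2),"M",np.round(m,2))
    if f[:2]@u<-4: break
bot.move_linear(tcp(0,0,0),speed=.02)
print(inh(bot.read_position()),bot.read_clock())
E
```

```text
0 [0.04 0.01 0.01] F [-0.49  0.77 -2.63] M [-0.04  0.06 -0.05]
0.002 [ 2.02  0.01 -0.03] F [ 0.1   0.27 -2.84] M [-0.02  0.02 -0.02]
0.0035 [ 3.5   0.02 -0.02] F [-0.26  0.19 -3.19] M [-0.04  0.08  0.01]
0.0045 [ 4.47  0.01 -0.02] F [ 0.17 -0.21 -4.13] M [ 0.04 -0.02  0.02]
0.0055 [ 4.92  0.05 -0.14] F [-4.1   0.43 -2.03] M [-0.21  0.59  0.01]
[ 0.2  -0.04  0.14] 15.925
```

```bash
python3 - <<'E'
from cell import bot
from h import *
bot.move_linear(tcp(-.0006),speed=.02);bot.wait(.3)
print(inh(bot.read_position()),np.round(bot.read_ft_force(),2),bot.read_gripper_width(),bot.read_clock())
c="scene";I=bot.camera(c);k=bot.calibration(c);np.save("img3_scene.npy",I)
off=proj(k,np.array([[*H,.135]]))[0].astype(int)-[36,30];x,y=off
im=cv2.resize(I[y:y+60,x:x+60,::-1],(600,600),interpolation=2)
cv2.imwrite("pics/fitd.png",im)
E
```

```text
[-0.57 -0.    0.  ] [ 0.51  0.18 -3.5 ] 0.12477713451376689 16.475
```

View pics/fitd.png

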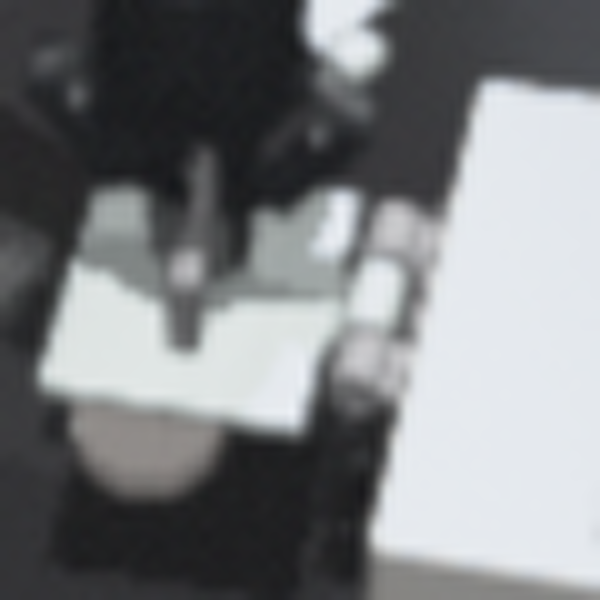

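The knuckle at (378,290) sits between the fixed ones at (400,235) and (368,365), perhaps towards the +y one. I centre it by light side touches. I also check offline how far the image edges of the leaf and knuckles lie from the model.

```bash
cat > edge.py <<'E'
from h import *
def edge_shift(img,k,A,B,half=3.0,n=25):
    # mean offset (px) of strongest edge along normal of projected 3D segment
    a,b=proj(k,np.array([A,B]));d=(b-a)/np.linalg.norm(b-a);nn=np.array([-d[1],d[0]])
    t=np.arange(-half,half+.01,.1);s=np.linspace(.12,.88,n)
    P=a+(b-a)*s[:,None,None]+0*t[None,:,None]+nn*t[None,:,None]
    g=cv2.remap(cv2.GaussianBlur(img.max(2),(0,0),.6).astype(np.float32),P[...,0].astype(np.float32),P[...,1].astype(np.float32),cv2.INTER_CUBIC)
    o=np.abs(np.gradient(g,axis=1));return np.median(t[o.argmax(1)]),o.max(1).mean(),nn
E
python3 - <<'E'
from cell import bot
from edge import *
u=np.array([np.cos(YAW),np.sin(YAW)]);v=np.array([-u[1],u[0]])
for sg in(1,-1):
    for d in np.arange(.0,.0085,.001):
        bot.move_linear(tcp(-.0006,sg*d),speed=.015);bot.wait(.05)
        f=np.mean([bot.read_ft_force() for _ in range(4)],0)
        if d>.0: print(sg*d,inh(bot.read_position()),"F",np.round([f[:2]@u,f[:2]@v,f[2]],2))
        if abs(f[:2]@v)>2.5 and d>0: break
    bot.move_linear(tcp(-.0006),speed=.02)
print(bot.read_clock())
k=bot.calibration("scene")
W=lambda P,o,z:place(np.array(P)/1e3,[*o,YAW],z)
i2=np.load("img2_scene.npy")
q=np.array([-34.86,-.23,.81])/1e3;bore=H+u*q[0]+v*q[1]
for n,P in(("plate front -y",[[-16,-60,-3],[-16,-18,-3]]),("plate -y side top",[[-116,-60,-3],[-16,-60,-3]]),("plate -y side bot",[[-116,-60,-11],[-16,-60,-11]]),("plate front bot",[[-16,-60,-11],[-16,-18,-11]])):
    s,g,nn=edge_shift(i2,k,*W(P,bore,.135+q[2]));print(n,round(s,2),round(g,1),nn.round(2))
i0=np.load("img0_scene.npy")
for n,P in(("reader top front",[[18,-120,10],[18,-50,10]]),("reader top front2",[[18,50,10],[18,120,10]]),("reader top -y",[[18,-120,10],[218,-120,10]]),("reader back",[[218,-120,10],[218,120,10]]),("reader +y",[[18,120,10],[218,120,10]])):
    s,g,nn=edge_shift(i0,k,*W(P,H,.135));print(n,round(s,2),round(g,1),nn.round(2))
for d in([1,0,0],[0,1,0],[0,0,1]): print(d,(lambda q:np.round(q[1]-q[0],3))(proj(k,W([[0,0,0],d],H,.135))))
E
```

```text
0.001 [-0.59  1.06  0.01] F [ 0.4  -0.04 -3.37]
0.002 [-0.63  2.04  0.01] F [-0.72 -0.14 -2.93]
0.003 [-0.57  3.03  0.01] F [-0.33 -0.87 -3.67]
0.004 [-0.59  4.02  0.  ] F [-0.25 -1.21 -2.68]
0.005 [-0.57  4.67  0.06] F [-0.92 -2.05 -2.58]
0.006 [-0.63  5.07  0.14] F [-1.37 -4.94 -3.95]
-0.001 [-0.61 -1.03  0.  ] F [ 0.14  0.04 -3.18]
-0.002 [-0.6  -2.05 -0.  ] F [-0.31 -0.01 -3.76]
-0.003 [-0.58 -3.04 -0.  ] F [ 0.15  0.34 -2.83]
-0.004 [-0.7  -3.68 -0.06] F [-0.09  0.43 -2.06]
-0.005 [-0.79 -4.07 -0.1 ] F [-0.69  6.12 -2.02]
21.275
plate front -y 0.7 9.4 [0.96 0.27]
plate -y side top 0.2 7.1 [-0.16  0.99]
plate -y side bot -1.1 7.0 [-0.16  0.99]
plate front bot 0.4 9.0 [0.96 0.27]
reader top front 0.8 9.9 [0.97 0.24]
reader top front2 0.7 9.3 [0.97 0.24]
reader top -y 0.6 5.4 [-0.16  0.99]
reader back 0.6 8.7 [0.99 0.13]
reader +y 0.1 8.5 [-0.15  0.99]
[1, 0, 0] [0.263 0.041]
[0, 1, 0] [ 0.049 -0.194]
[0, 0, 1] [ 0.007 -0.179]
```

Touches came at about +4.4 and −3.7 mm, so it is centred to about 0.3 mm. The image edge shifts of leaf and reader agree to about 0.15 px (under 1 mm). I set the final pose and do a last check, including the bystanders.

```bash
python3 - <<'E'
from cell import bot
from edge import *
bot.move_linear(tcp(-.0006,.0003),speed=.02);bot.wait(.5)
print(inh(bot.read_position()),np.mean([bot.read_ft_force() for _ in range(5)],0).round(2),bot.read_gripper_width(),np.abs(bot.read_joint_vel()).max(),bot.read_clock())
I=bot.camera("scene");k=bot.calibration("scene")
W=lambda P,o,z:place(np.array(P)/1e3,[*o,YAW],z)
u=np.array([np.cos(YAW),np.sin(YAW)]);v=np.array([-u[1],u[0]]);b=H-u*.0006+v*.0003
for P in([[-16,-60,-3],[-16,-45,-3]],[[-116,-60,-11],[-16,-60,-11]],[[-116,-60,-3],[-16,-60,-3]]): print(edge_shift(I,k,*W(P,b,.135))[:2])
cv2.imwrite("pics/final.png",cv2.resize(I[120:340,90:390,::-1],(750,550),interpolation=2))
E
```

```text
[-0.61  0.32 -0.01] [ 0.16 -0.15 -3.33] 0.12611235626129905 0.0023175634156414986 22.025
(np.float64(0.5000000000000031), np.float32(9.229593))
(np.float64(-1.0999999999999983), np.float32(6.2243195))
(np.float64(0.30000000000000293), np.float32(6.1772804))
```

View pics/final.png

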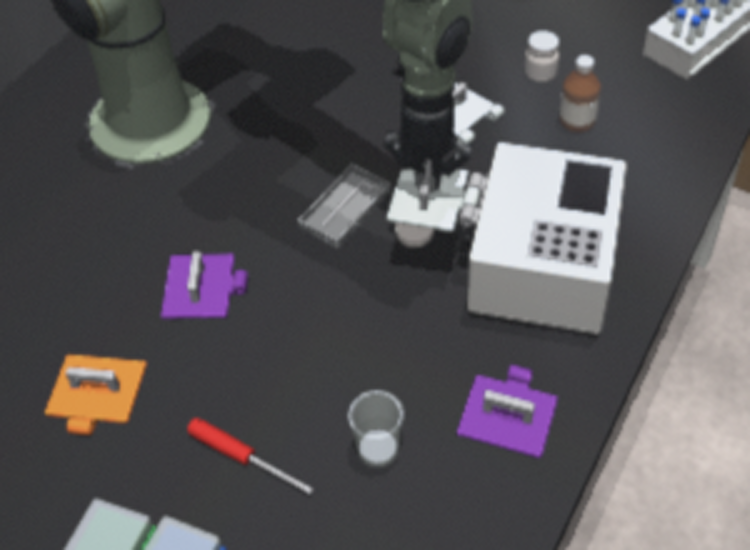

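The leaf is level at (430,200) with its knuckle in the gap at (470,197), and the bystanders in view are where they were. I'm handing in.

```bash
python3 -c "
from cell import bot
bot.close_job()"
```

```text
the job is handed in; nothing more can be done
```

I picked up the leaf with the middle knuckle by its bar, brought the knuckle into the reader's hinge gap, and handed the job in with the leaf still gripped. It was handed in at about 22 s of the 40 s, and no verdict was reported.

| Last check | Result |
|---|---|
| Depth (x) | Aligned to about 0.5 mm: I touched the plate on the fixed knuckles with about 4 N, then backed off to the calculated clearance |
| Side to side (y) | Side touches of about 5–6 N came at +4.4 and −3.7 mm, and I set it to their mid-point |
| Height (z) | From the arm's own readings, referenced to the leaf lying on the bench at the grasp |
| Image edges | Leaf and reader agree to about 0.2 px, roughly 1 mm |
| Contact with the reader | Sideways force about 0.2 N, so only the leaf's weight is on the tool |
| Stillness | Largest joint speed about 0.002 rad/s |
| Bystanders | Those visible looked unmoved in the last picture, by eye only; the arm partly hid the odd leaf |

Four things did not go cleanly:
- **First touch:** the first depth touch stopped early with unclear forces, and the arm sagged about 2.5 mm. I repeated it in small steps.
- **Close view:** the overlay at the standoff suggested the hinge was about 2 mm deeper than estimated. The touches and the edge comparison did not bear that out.
- **Top camera:** the arm blocked it near the reader, so only the scene camera could check the final fit.
- **One plate edge:** the lower side edge read −1.1 px. I took it as the search catching the upper edge next to it.

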